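# Grease the conveyor roller's bearing with the push gun

## Robot

A 6-joint arm with a two-finger parallel gripper is mounted at the origin on the work surface. World frame = base frame: x ahead of the robot, y to its left, z up, the work surface at z = 0. Lengths are in m, angles in rad, forces in N, time in s.
With the tool pointing down it reaches from about 0.35 to 0.975 m from the base axis. Payload 4.9 kg.
Tool frame: the origin (TCP) lies midway between the tips of the shut fingers; the grasp point (between the pads) lies 19 mm behind it (ctrl.tcp_to_grasp is the distance from the TCP to the grasp point, in m); z points along the fingers, y is the line along which they close (so a half turn about z gives the same grasp; the last joint's range is limited). The gripper opens to 85 mm and grips with 20 to 120 N. Pads are 22 mm wide; open, the fingers measure 114 mm over their backs; the gripper's body (76 mm by 85 mm) begins 54 mm behind the grasp point. The pads swing forward as they close: fully open they stand 13 mm farther back than shut.
Start: joints at [-1.224, 0.053, 1.613, -0, 1.476, -0.119], TCP at [0.281, -0.558, 0.231] pointing down, gripper open.
Joint ranges: [-3.01, 3.01], [-1.01, 2.22], [0.06, 2.58], [-1.02, 4.17], [0.09, 2.62], [-3.14, 3.14]. Speed limits (rad/s): [2.57, 2.57, 3.14, 3.14, 3.14, 3.14].

## Interface

Orientations are given as a rotation vector (axis times angle).
In Python, from station import ctrl, optics gives the robot as it stands (ctrl), with the cameras (optics).
- The arm moves only by the shell command python3 jog.py 'ROWS' [FORCE]. ROWS is a JSON list that holds a single list of rows (three levels of brackets), with 1 to 20 rows, each of 7 numbers: the finger opening in m, then dx, dy, dz in m, then a rotation vector rx, ry, rz in rad; each row is the pose to reach, as a shift and turn from the pose commanded when the command began, along the tool's axes at that moment; what a row does not reach only later rows make up. A row lasts 1/12 s, in which the tool goes at most 0.0417 m and 0.125 rad, less where a joint would pass 70% of its speed; a pose out of reach is approached as far as the arm can. The fingers move at their own pace and stop on an object; FORCE is the grip in N (left out, the last holds). Time passes only in rows, so rows that do not move let the fingers close. It prints the time, the measured TCP pose, the force, the opening and the grip force at its end. Input that does not fit is refused with a message, and nothing moves.
- ctrl.get_obs(): the state, without advancing time (a new reading comes with each control period).
- optics.get_image(name): name is "side" or "top" or "wrist"; returns the picture (400x640x3 uint8, red, green, blue); there is no depth.
- optics.camera_params(name): a dict with "fx", "fy", "cx", "cy" (pixels), "T" (4x4, takes a point from camera to world coordinates); the wrist camera has in their place "tool_from_camera" (4x4, takes a point from camera to tool coordinates, whose origin is the TCP and whose axes are the flange's). Camera axes: x right, y down, z forward; pixel columns grow to the right and rows downward; lengths in m; the calibration is good to about 2 mm. A picture is of the moment at which its call begins: read the wrist's pose just before it. camera_params takes no time and is no camera call.
- ctrl.finish_job(): hands the job in; it is judged then, once.
The state is a dict: "t": time; "q": joint angles; "dq": joint speeds; "effort": joint torques, N m; "tool_pos": TCP position; "tool_rot": TCP orientation; "contact_force": force on the tool from outside, world axes, zero at the start; "wrist_torque": the same for the moment, N m; "opening": finger opening in m; "grip_force": force on a finger pad.
Only numpy, scipy, OpenCV 4.12 (cv2) and the standard library are available. Lean on these libraries where they do the work, as an engineer would, in place of code of your own. Each camera call takes 0.05 s, during which the arm holds its last target. There are 200 camera calls.

## Task

Take the red push-type grease gun out of its stand and grease the roller bearing whose brass nipple is bare (the one under the blue cap is already done, leave it alone): line the gun up with the leaning nipple, press its coupler on squarely until it snaps over the head, then lean on the gun so that its nose slides in well past half its travel against the spring, without forcing it. Finish like that, still gripping the gun and holding it pressed in on the nipple; do not let go, and do not shove the pot, the tin or the trowel about.

Things in the scene. Friction and masses are not known exactly. Their poses are not given: they have to be found in the camera images.
- gun: push-type grease gun, about 0.44 kg: smooth red barrel 36 mm in diameter, 132 mm long, thin steel nose below it. Origin on its axis at the barrel's lower end (shoulder), z along the axis to the tail at 132 mm. Starts upright in the stand, shoulder on the stand's top, nose through the hole. Round: its yaw is of no matter. Grip it near the tail (105 mm above the origin), fingers along the barrel
- nose (a joint): how far the gun's nose is pushed up into the barrel, 0 (out) to 0.016 m (stop); it is sprung out: 12 N to start it moving, 18.4 N at the stop
- pocket (a point): point on the gun's axis inside the coupler, the nose's end, where the ball's centre sits once snapped in: 55 mm below the gun's origin with the nose out, axes as the gun's. Coupler 19 mm in diameter; its four sprung jaws end 10 mm below this point in a funnel mouth 16 mm wide and forgive about 3 mm off-centre. They snap over the ball at about 8 N, less than the nose spring's 12 N
- nipple: bare brass grease nipple to be greased: ball head 10 mm in diameter on a 6 mm neck. Origin at the ball's centre, 122 mm above the table; z outwards along the nipple's axis, which leans 35 degrees from the vertical towards the bearing's own -x (roughly to the robot, turned with the unit's yaw). Below the ball 9 mm of bare neck, then a 12 mm hexagon
- bearing: green pillow-block bearing that carries that nipple, 140 x 38 mm foot, housing 70 mm in diameter; origin under the middle of its foot, 40 mm above the table, shaft along its y, 36.5 mm up. It may sit at either end of the roller.
- bearing_done: the same bearing at the roller's other end, its nipple under a blue plastic cap 17 mm in diameter: already greased
- roller_unit: conveyor roller unit bolted to the bench: steel sub-frame 200 x 366 mm and 40 mm high, black rubber roller 76 mm in diameter and 240 mm long along its y, its axis 76.5 mm up; origin on the table under the middle. A chain sprocket 90 mm in diameter sits on the +y end of the shaft.
- stand: plywood tool stand, 110 x 100 mm, 85 mm high, with a 28 mm hole through the middle of its top; fixed; origin on the table under the hole
- pot: empty black plastic plant pot, 110 mm across and 100 mm high, loose; origin under its middle
- tin: grease tin with a yellow band, 74 mm in diameter, 70 mm high, loose; origin under its middle
- trowel: planting trowel with a wooden handle, 220 mm long along its y, lying flat, about 24 mm high, loose; origin on the table near its middle

How it is judged:
On the way, in this order (a step that is already met when the one before it is completed fails the run):
1. the gun is gripped and drawn clear of the stand (z of pocket in the frame of stand above 0.1 m and contact force between the fingers and gun above 2 N), for 0.1 s.
2. the coupler has snapped squarely over the bare nipple's head (distance between pocket and nipple below 0.003 m and angle between the z axis of gun and the z axis of nipple, either way round below 0.15 rad), for 0.1 s.
At the end, for the whole second after the job is handed in: Still held: ball in the coupler (centres within 3 mm), axes within 0.15 rad, nose in by over 9 of 16 mm and still, coupler bearing on the nipple with over 8 N, fingers gripping the gun with over 5 N, the gun touching neither roller unit nor stand (all of step 2 and value of joint nose above 0.009 m and velocity of joint nose between -0.005 and 0.005 m/s and contact force between the fingers and gun above 5 N and contact force between gun and bearing above 8 N and contact force between gun and roller_unit below 0.5 N and contact force between gun and stand below 0.5 N); the arm keeps its last pose, push and grip.
It fails at once if the gun is pushed on the nipple askew (more than 4 N at more than 15 degrees off its axis) (contact force between gun and bearing above 4 N and angle between the z axis of gun and the z axis of nipple, either way round above 0.26 rad).
It fails at once if the gun is forced on the bearing (more than 45 N) (contact force between gun and bearing above 45 N).
It fails at once if the bearing that is already done is pushed on (more than 3 N) (contact force between any of gun, the fingers and bearing_done above 3 N).
It fails at once if the pot, the tin or the trowel is shoved by more than 30 mm (distance of any of pot, tin, trowel from where it was at the start of the episode above 0.03 m).
It also fails if it takes over 51 s, if anything falls off the work surface, if the arm or the gripper's body presses on something with over 40 N, if the wrist force passes 120 N, or if a joint passes its speed limit or range.

## Working session

There is one attempt and no reset: what is moved stays moved. The work goes in short steps, Python scripts to look and compute and a shell command to move; the robot and the scene stay as the last step left them, time stands still between calls to the robot, and variables do not carry over. Pictures are saved under pics/ and viewed, at most 10 in all, crops included, and the job is handed in when it is done.

```bash
ls; mkdir -p pics
python3 - <<'E'
from station import ctrl, optics
import cv2,numpy as np
for n in("side","top"):
    im=optics.get_image(n); cv2.imwrite(f"pics/{n}0.png",im[...,::-1]); np.save(f"pics/{n}0.npy",im)
    p=optics.camera_params(n); print(n,p["fx"],p["fy"],p["cx"],p["cy"],np.round(p["T"],3).tolist())
print(optics.camera_params("wrist")); print(ctrl.get_obs()); print(ctrl.tcp_to_grasp)
E
```

```text
jog.py
pics
station.py
side 374.6698236487328 374.6698236487328 315.5675434517014 197.16119855365503 [[-0.983, -0.13, 0.131, 0.35], [-0.184, 0.744, -0.643, 0.694], [-0.014, -0.656, -0.755, 0.935], [0.0, 0.0, 0.0, 1.0]]
top 388.8902513728878 388.8902513728878 320.7272985704319 204.67148443686492 [[0.018, -0.994, 0.104, 0.41], [-0.999, -0.014, 0.036, -0.012], [-0.034, -0.104, -0.994, 0.984], [0.0, 0.0, 0.0, 1.0]]
{'fx': 278.2066661109047, 'fy': 278.2066661109047, 'cx': 317.34077304871164, 'cy': 200.82519992577147, 'tool_from_camera': array([[-8.18687842e-05, -9.65606724e-01, -2.60007015e-01,
         6.51596499e-02],
       [ 9.99999989e-01, -1.12094438e-04,  1.01421725e-04,
        -6.80464679e-06],
       [-1.27078840e-04, -2.60007004e-01,  9.65606722e-01,
        -1.43565239e-01],
       [ 0.00000000e+00,  0.00000000e+00,  0.00000000e+00,
         1.00000000e+00]])}
{'t': 0.1, 'q': array([-1.22401717e+00,  5.32985411e-02,  1.61415929e+00,  2.16294759e-05,
        1.47599710e+00, -1.18983925e-01]), 'dq': array([-0.00010967, -0.00145941, -0.00235287,  0.00024753,  0.00139421,
        0.0001076 ]), 'effort': array([ 7.33581655e-04, -3.94904852e+01, -3.71362782e+01, -8.14129248e-05,
        3.85518040e-03, -3.77232112e-06]), 'tool_pos': array([ 0.28051249, -0.55788371,  0.23017963]), 'tool_rot': array([-3.05498479e+00, -7.24593044e-01,  2.98682953e-04]), 'contact_force': array([-0.36737302, -0.24402606, -0.05196608]), 'wrist_torque': array([ 0.03525572,  0.02486166, -0.01934123]), 'grip_force': 0.0, 'opening': 0.08544633926068894}
0.0187
```

View pics/side0.png

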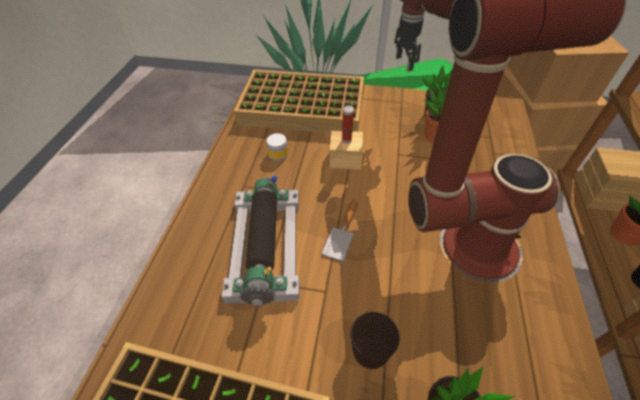

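View pics/top0.png

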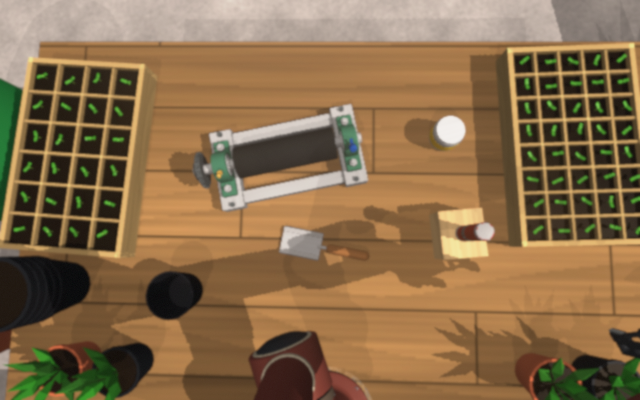

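The side view shows the gun at (348,122), the blue cap at (273,180), and brass by the sprocket at (268,270). In the top view the gun's tail is at (484,232), the brass nipple at (219,174), the cap at (353,148), and the sub-frame corners run from (210,133) to (367,181). So the bare nipple is at the +y end.

```bash
cat > h.py <<'E'
import numpy as np,cv2
from station import ctrl, optics
from scipy.spatial.transform import Rotation as R
def ray(p,T,u,v):
    d=T[:3,:3]@np.array([(u-p["cx"])/p["fx"],(v-p["cy"])/p["fy"],1]); return T[:3,3],d/np.linalg.norm(d)
def onz(n,u,v,z):
    p=optics.camera_params(n); o,d=ray(p,np.array(p["T"]),u,v); return o+d*(z-o[2])/d[2]
def tri(rays):
    A=sum(np.eye(3)-np.outer(d,d) for o,d in rays); b=sum((np.eye(3)-np.outer(d,d))@o for o,d in rays)
    x=np.linalg.solve(A,b); return x,[round(float(np.linalg.norm(np.cross(x-o,d)))*1000,1) for o,d in rays]
E
python3 - <<'E'
from h import *
S=np.load("pics/side0.npy");T=np.load("pics/top0.npy")
for n,I,boxes in(("side",S,[(325,95,375,175),(215,245,305,310),(250,165,300,215)]),("top",T,[(430,200,505,265),(195,120,245,215),(330,100,375,190)])):
    H=cv2.cvtColor(I,cv2.COLOR_RGB2HSV).astype(int)
    for b in boxes:
        h=H[b[1]:b[3],b[0]:b[2]]
        for c,m in(("red",((h[...,0]<8)|(h[...,0]>170))&(h[...,1]>130)&(h[...,2]>50)),("brass",(h[...,0]>8)&(h[...,0]<28)&(h[...,1]>130)&(h[...,2]>110)),("blue",(h[...,0]>100)&(h[...,0]<128)&(h[...,1]>120)&(h[...,2]>60)),("white",(h[...,1]<40)&(h[...,2]>120))):
            k,l,s,ce=cv2.connectedComponentsWithStats(m.astype(np.uint8))
            for i in range(1,k):
                if s[i,4]>3 and s[i,4]<900: print(n,b[:2],c,s[i,4],(ce[i]+b[:2]).round(1),s[i,:4]+[b[0],b[1],0,0])
a=lambda I,b:cv2.resize(I[b[1]:b[3],b[0]:b[2]],(400,300),interpolation=cv2.INTER_CUBIC)
o=np.vstack([np.hstack([a(T,(190,95,310,185)),a(T,(285,95,405,185))]),np.hstack([a(S,(210,230,310,305)),a(T,(420,190,520,265))])])
cv2.imwrite("pics/c1.png",o[...,::-1])
E
```

```text
side (325, 95) red 201 [347.  127.1] [343 115  11  26]
side (325, 95) brass 14 [351.6 134.6] [351 132   3   7]
side (325, 95) brass 4 [358.5 155. ] [358 154   2   3]
side (325, 95) white 40 [348.1 108.3] [344 106   9   6]
side (215, 245) brass 744 [221.  273.1] [215 245  19  65]
side (215, 245) brass 295 [276.7 261.4] [264 245  19  30]
side (215, 245) brass 723 [292.9 286.2] [258 245  47  65]
side (215, 245) brass 30 [249.4 307.6] [245 305  10   5]
side (215, 245) white 609 [233.8 272.1] [222 245  22  53]
side (215, 245) white 580 [289.6 272.4] [276 245  23  51]
side (215, 245) white 8 [258.6 265.5] [257 265   5   2]
side (215, 245) white 45 [279.5 280.2] [276 277   8   7]
side (215, 245) white 58 [257.1 282.9] [249 281  19   6]
side (215, 245) white 5 [256.  300.4] [255 300   3   2]
side (250, 165) brass 21 [298.4 210.1] [297 203   3  12]
side (250, 165) blue 12 [273.6 178.4] [272 177   4   4]
side (250, 165) white 21 [282.4 191.6] [280 190   6   4]
side (250, 165) white 10 [250.8 192.9] [250 191   3   5]
side (250, 165) white 258 [290.5 202.5] [278 191  20  24]
top (430, 200) red 7
[... 285 characters left out ...]
.3 131.6] [195 120  50  41]
top (195, 120) brass 28 [218.8 173.7] [217 171   5   7]
top (195, 120) brass 807 [209.2 200.7] [195 176  50  39]
top (195, 120) brass 4 [244.  179.5] [244 178   1   4]
top (195, 120) white 473 [226.6 138.7] [209 130  36  21]
top (195, 120) white 82 [228.4 164.3] [225 157   8  17]
top (195, 120) white 73 [207.2 168.3] [203 164  10  10]
top (195, 120) white 478 [233.7 196.7] [219 174  26  37]
top (195, 120) white 60 [227.2 187.9] [223 184   9   9]
top (330, 100) brass 18 [334.7 166.5] [331 164   8   5]
top (330, 100) blue 59 [352.4 146. ] [350 139   7  13]
top (330, 100) white 52 [344.4 120.6] [341 117   8   8]
top (330, 100) white 56 [353.3 162. ] [350 158   8   9]
```

View pics/c1.png

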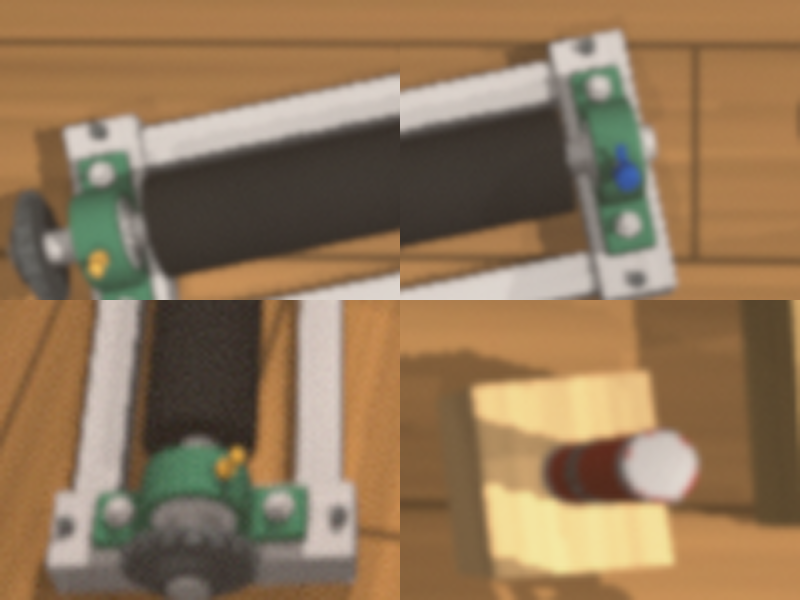

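The crops show the brass ball in the top view at (218.7,175.7) and in the side view at (269.5,268.8). The gun's white tail is at (484,231) in the top view and (348,108) in the side view.

Run:
```python
from h import *
def r(n,u,v):
    p=optics.camera_params(n); return ray(p,np.array(p["T"]),u,v)
print("gun tail",tri([r("top",484.3,230.9),r("side",348.1,108)]), onz("top",484.3,230.9,.217),onz("side",348.1,108.5,.217))
print("gun base",onz("top",458,232.8,.09))
print("ball",tri([r("top",218.7,175.7),r("side",269.5,268.8)]),onz("top",218.7,175.7,.122),onz("side",269.5,268.8,.122))
C=[onz("top",*c,.04) for c in[(209.5,134),(351.6,104.6),(367.5,181.4),(224,209.3)]]
print(np.round(C,3)); c=np.mean(C,0); print("unit",c)
for i,j in((0,1),(3,2),(0,3),(1,2)): d=C[j]-C[i]; print(np.linalg.norm(d[:2]),np.degrees(np.arctan2(d[1],d[0])))
H=cv2.cvtColor(np.load("pics/top0.npy"),cv2.COLOR_RGB2HSV)
b=[onz("top",344.4,120.6,.05),onz("top",353.3,162,.05),onz("top",227.2,187.9,.05)]; print(np.round(b,3))
d=b[0]-b[1];print(np.degrees(np.arctan2(d[1],d[0])))
print("cap",onz("top",353,147.5,.122))
for n,u,v,z in(("pot",173,295,.1),("tin",450,130,.07),("trowel",302,242,.02),("trowelend",368,253,.02)): print(n,onz("top",u,v,z))
```

```text
gun tail (array([ 0.4425693 , -0.30192648,  0.21953155]), [0.8, 0.8]) [ 0.44343565 -0.30282713  0.217     ] [ 0.44179485 -0.302862    0.217     ]
gun base [ 0.44367927 -0.29209307  0.09      ]
ball (array([0.56150232, 0.25180637, 0.12165776]), [1.2, 1.2]) [0.56264424 0.25188576 0.122     ] [0.5601919  0.25201182 0.122     ]
[[ 0.683  0.305  0.04 ]
 [ 0.761 -0.051  0.04 ]
 [ 0.567 -0.091  0.04 ]
 [ 0.494  0.26   0.04 ]]
unit [0.62635434 0.10587397 0.04      ]
0.36422746545111784 -77.59545474351167
0.3589021467654192 -78.13889934621741
0.19477327630321742 -166.5816838238448
0.19815595292006793 -168.14350659558679
[[ 0.717 -0.033  0.05 ]
 [ 0.613 -0.056  0.05 ]
 [ 0.545  0.252  0.05 ]]
12.444664640619935
cap [ 0.63074703 -0.05130052  0.122     ]
pot [0.2921335  0.35045569 0.1       ]
tin [ 0.68880739 -0.28399756  0.07      ]
trowel [0.41714942 0.06759411 0.02      ]
trowelend [ 0.39319812 -0.09510755  0.02      ]
```

```bash
cat >> h.py <<'E'
def frame(z,xang):
    z=np.array(z,float)/np.linalg.norm(z); x=np.array([np.cos(xang),np.sin(xang),0]); x-=z*(x@z); x/=np.linalg.norm(x)
    return np.column_stack([x,np.cross(z,x),z])
def go(p,M):
    o=ctrl.get_obs(); A=R.from_rotvec(o["tool_rot"])
    print("d",A.inv().apply(np.array(p)-o["tool_pos"]).round(4),"rot",(A.inv()*R.from_matrix(M)).as_rotvec().round(4),"n")
E
python3 - <<'E'
from h import *
M=frame([0,0,-1],np.radians(62.5))
go([.4426,-.302,.30],M); go([.4426,-.302,.25],M)
E
```

```text
d [ 0.2598 -0.156  -0.0695] rot [-0.0017 -0.0008 -0.6251] n
d [ 0.2597 -0.1559 -0.0195] rot [-0.0017 -0.0008 -0.6251] n
```

```bash
python3 jog.py '[[[0.085,0.02,-0.02,-0.05,0,0,-0.1],[0.085,0.26,-0.156,-0.07,0,0,-0.625],[0.085,0.26,-0.156,-0.07,0,0,-0.625],[0.085,0.26,-0.156,-0.07,0,0,-0.625],[0.085,0.26,-0.156,-0.07,0,0,-0.625],[0.085,0.26,-0.156,-0.07,0,0,-0.625],[0.085,0.26,-0.156,-0.07,0,0,-0.625],[0.085,0.26,-0.156,-0.07,0,0,-0.625],[0.085,0.26,-0.156,-0.07,0,0,-0.625],[0.085,0.26,-0.156,-0.07,0,0,-0.625],[0.085,0.26,-0.156,-0.07,0,0,-0.625],[0.085,0.26,-0.156,-0.07,0,0,-0.625]]]'
python3 - <<'E'
from h import *
o=ctrl.get_obs(); im=optics.get_image("wrist"); cv2.imwrite("pics/w1.png",im[...,::-1]); print(o["tool_pos"],o["q"])
H=cv2.cvtColor(im,cv2.COLOR_RGB2HSV).astype(int)
p=optics.camera_params("wrist"); W=np.eye(4); W[:3,:3]=R.from_rotvec(o["tool_rot"]).as_matrix(); W[:3,3]=o["tool_pos"]; W=W@p["tool_from_camera"]
m=((H[...,1]<40)&(H[...,2]>120)).astype(np.uint8)
k,l,s,ce=cv2.connectedComponentsWithStats(m)
for i in range(1,k):
    if s[i,4]>100:
        oo,d=ray(p,W,s[i,0]+s[i,2]/2-.5,s[i,1]+s[i,3]/2-.5); print(s[i],ce[i],oo+d*(.217-oo[2])/d[2])
E
```

```text
t: 1.1
tool_pos: [0.4422, -0.3031, 0.3006]
tool_rot: [-2.686, -1.627, 0.001]
contact_force: [-0.3, 0.0, -0.6]
opening: 0.0848
grip_force: 0.0
[ 0.44219489 -0.30306818  0.30064845] [-7.39502106e-01 -1.92012294e-01  1.73126225e+00 -3.72282808e-04
  1.60343025e+00 -2.57998472e-01]
[ 452   43   65   63 3016] [484.78348806  73.92506631] [ 0.60074601 -0.26974813  0.217     ]
[  0  62  51 138 829] [ 31.68395657 143.18094089] [ 0.26503528 -0.14083313  0.217     ]
[ 298  186   41   41 1175] [318.27319149 207.60765957] [ 0.4421225  -0.30359841  0.217     ]
[187 243  38  46 397] [203.37027708 265.74307305] [ 0.32622878 -0.30615273  0.217     ]
[411 243  38  46 392] [431.55357143 266.04336735] [ 0.50541571 -0.39966002  0.217     ]
[ 592  317   48   38 1009] [619.86323092 336.77799802] [ 0.63766713 -0.55339686  0.217     ]
[468 387  33  13 176] [482.11363636 394.19886364] [ 0.50139975 -0.56253614  0.217     ]
```

View pics/w1.png

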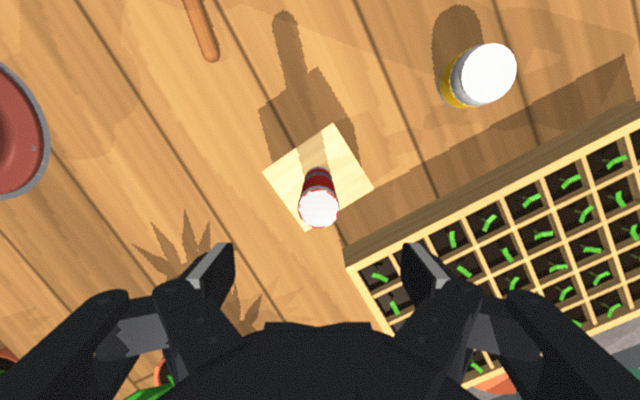

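The wrist view shows the gun's tail centred at (318,206), which works out at (0.442,-0.303), right under the TCP. I'll go down and grip.

```bash
python3 jog.py '[[[0.085,0,0,0.04,0,0,0],[0.085,0,0,0.08,0,0,0],[0.085,0,0,0.11,0,0,0],[0.085,0,0,0.1297,0,0,0],[0.085,0,0,0.1297,0,0,0],[0,0,0,0.1297,0,0,0],[0,0,0,0.1297,0,0,0],[0,0,0,0.1297,0,0,0],[0,0,0,0.1297,0,0,0],[0,0,0,0.1297,0,0,0],[0,0,0,0.1297,0,0,0],[0,0,0,0.1297,0,0,0],[0,0,0,0.1297,0,0,0],[0,0,0,0.1297,0,0,0]]]' 80
```

```text
t: 2.32
tool_pos: [0.4437, -0.3031, 0.1743]
tool_rot: [2.683, 1.628, 0.001]
contact_force: [-2.0, 0.3, 6.7]
opening: 0.0346
grip_force: 79.1
```

```bash
python3 jog.py '[[[0,0,0,-0.02,0,0,0],[0,0,0,-0.05,0,0,0],[0,0,0,-0.09,0,0,0],[0,0,0,-0.13,0,0,0],[0,0,0,-0.17,0,0,0],[0,0,0,-0.17,0,0,0],[0,0,0,-0.17,0,0,0]]]'
python3 - <<'E'
from h import *
b=np.array([.5615,.252,.122]); y=np.radians(12.4); n=np.array([-np.sin(.6109)*np.cos(y),-np.sin(.6109)*np.sin(y),np.cos(.6109)])
M=frame(-n,y+np.pi/2)
for s in(.06,.03,0): print(b+n*(.055+.0893+s)); go(b+n*(.055+.0893+s),M)
S=optics.get_image("side"); cv2.imwrite("pics/s2.png",S[40:240,200:520,::-1].repeat(2,0).repeat(2,1))
E
```

```text
t: 2.9
tool_pos: [0.4438, -0.3028, 0.3448]
tool_rot: [2.681, 1.627, 0.003]
contact_force: [0.5, -0.3, -5.9]
opening: 0.0346
grip_force: 84.7
[0.44704623 0.22683571 0.28934869]
d [ 0.4715 -0.2419  0.0534] rot [-0.5807  0.2158 -0.6729] n
[0.46385295 0.2305309  0.26477473]
d [ 0.4825 -0.2289  0.078 ] rot [-0.5807  0.2158 -0.6729] n
[0.48065967 0.2342261  0.24020076]
d [ 0.4936 -0.2158  0.1027] rot [-0.5807  0.2158 -0.6729] n
```

View pics/s2.png

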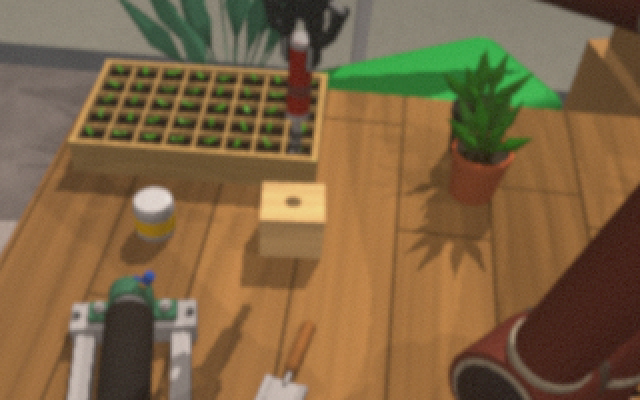

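The gun hangs straight in the gripper, clear of the stand. Next I'll carry it to a pre-contact pose 60 mm back along the nipple's axis.

```bash
python3 jog.py '[[[0,0.02,-0.01,0,0,0,-0.03],[0,0.05,-0.025,0,-0.05,0.02,-0.08],[0,0.085,-0.045,0.01,-0.1,0.04,-0.15],[0,0.12,-0.063,0.01,-0.15,0.06,-0.2],[0,0.155,-0.08,0.015,-0.2,0.08,-0.25],[0,0.19,-0.1,0.02,-0.25,0.1,-0.3],[0,0.225,-0.117,0.025,-0.3,0.12,-0.36],[0,0.26,-0.135,0.03,-0.35,0.14,-0.42],[0,0.295,-0.153,0.035,-0.4,0.15,-0.48],[0,0.33,-0.17,0.04,-0.45,0.17,-0.53],[0,0.365,-0.19,0.045,-0.5,0.19,-0.58],[0,0.4,-0.207,0.05,-0.54,0.2,-0.63],[0,0.43,-0.222,0.052,-0.57,0.21,-0.66],[0,0.455,-0.235,0.053,-0.581,0.216,-0.673],[0,0.4675,-0.2405,0.053,-0.581,0.216,-0.673],[0,0.4715,-0.242,0.0534,-0.581,0.216,-0.673],[0,0.4715,-0.242,0.0534,-0.581,0.216,-0.673],[0,0.4715,-0.242,0.0534,-0.581,0.216,-0.673]]]'
cat > look.py <<'E'
from h import *
import sys
o=ctrl.get_obs(); im=optics.get_image("wrist")
p=optics.camera_params("wrist"); W=np.eye(4); W[:3,:3]=R.from_rotvec(o["tool_rot"]).as_matrix(); W[:3,3]=o["tool_pos"]; W=W@p["tool_from_camera"]
np.savez("pics/w%s.npz"%sys.argv[1],im=im,W=W); cv2.imwrite("pics/w%s.png"%sys.argv[1],im[...,::-1])
b=np.array([.5615,.252,.122]); q=np.linalg.inv(W)@np.append(b,1); print("expect ball px",p["fx"]*q[0]/q[2]+p["cx"],p["fy"]*q[1]/q[2]+p["cy"],q[2])
print(o["tool_pos"],W[:3,:3].round(3).tolist(),R.from_rotvec(o["tool_rot"]).as_matrix()[:,2],o["q"].round(2),o["contact_force"])
E
python3 look.py 2
```

```text
t: 4.45
tool_pos: [0.4452, 0.227, 0.2852]
tool_rot: [1.688, 2.097, 0.655]
contact_force: [0.4, -0.0, -4.9]
opening: 0.0342
grip_force: 84.2
expect ball px 321.64060616965924 180.64680539450316 0.3509623419087524
[0.44517333 0.22700767 0.28517436] [[0.805, 0.063, 0.59], [0.175, -0.976, -0.134], [0.567, 0.211, -0.797]] [ 0.55291067  0.12457478 -0.82387555] [ 0.37 -0.7   2.19 -0.1   1.05  0.18] [ 0.44896845 -0.02512335 -4.91934909]
```

View pics/w2.png

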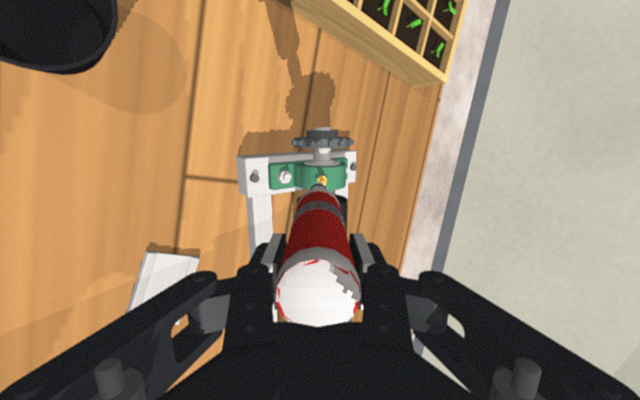

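The wrist view shows the brass ball at about (322,181) just ahead of the coupler, as predicted. I'll zoom in all three views, with predicted pocket and ball positions.

```bash
cat > tri3.py <<'E'
from h import *
import sys
o=ctrl.get_obs(); M=R.from_rotvec(o["tool_rot"]).as_matrix(); t=o["tool_pos"]
b=np.array([.5615,.252,.122]); P={"ball":b,"pocket":t+M[:,2]*.1443,"mouth":t+M[:,2]*.1543,"shoulder":t+M[:,2]*.0893,"tail":t-M[:,2]*.0427}
out=[]
for n in("top","side","wrist"):
    I=optics.get_image(n); np.save(f"pics/{n}_{sys.argv[1]}.npy",I); p=optics.camera_params(n)
    if n=="wrist": T=np.eye(4);T[:3,:3]=M;T[:3,3]=t;T=T@p["tool_from_camera"]
    else: T=np.array(p["T"])
    px={}
    for k,x in P.items():
        q=np.linalg.inv(T)@np.append(x,1); px[k]=(p["fx"]*q[0]/q[2]+p["cx"],p["fy"]*q[1]/q[2]+p["cy"])
    c=np.round(np.array(px["mouth"])-[26,30]).astype(int); 
    s=5; C=cv2.resize(I[c[1]:c[1]+60,c[0]:c[0]+52],None,fx=s,fy=s,interpolation=cv2.INTER_CUBIC).copy()
    for k,v in px.items():
        u=tuple(int(a) for a in np.round((np.array(v)-c+.5)*s)); cv2.circle(C,u,2,{"ball":(255,0,255),"pocket":(0,255,255)}.get(k,(0,0,255)),-1)
    print(n,c,{k:np.round(v,1).tolist() for k,v in px.items()}); out.append(C)
cv2.imwrite(f"pics/t{sys.argv[1]}.png",np.hstack(out)[...,::-1])
E
python3 tri3.py 3
```

```text
top [190 157] {'ball': [218.6, 176.2], 'pocket': [215.0, 189.0], 'mouth': [215.7, 187.0], 'shoulder': [210.8, 200.8], 'tail': [198.4, 236.0]}
side [254 231] {'ball': [269.0, 268.7], 'pocket': [282.3, 258.6], 'mouth': [280.3, 260.5], 'shoulder': [294.4, 247.6], 'tail': [327.7, 217.2]}
wrist [291 158] {'ball': [320.7, 180.2], 'pocket': [317.2, 189.9], 'mouth': [317.2, 187.9], 'shoulder': [317.2, 203.9], 'tail': [316.9, 290.8]}
```

View pics/t3.png

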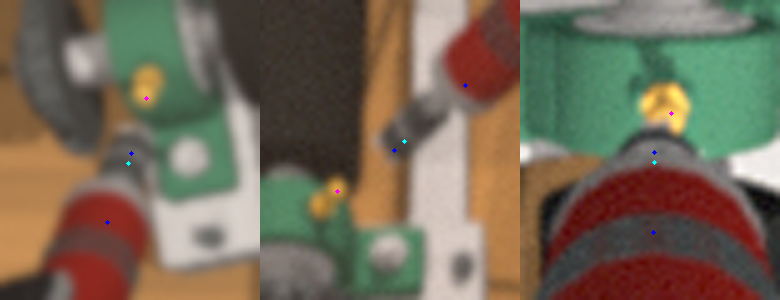

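```bash
cat > ax.py <<'E'
from h import *
import sys
# lateral offset (px, + = right of axis travel dir rotated +90) of red barrel vs predicted axis, per mm along gun (0=shoulder)
o=ctrl.get_obs(); M=R.from_rotvec(o["tool_rot"]).as_matrix(); t=o["tool_pos"]
for n in("top","side","wrist"):
    I=np.load(f"pics/{n}_{sys.argv[1]}.npy"); p=optics.camera_params(n)
    T=np.array(p["T"]) if n!="wrist" else np.block([[M,t[:,None]],[np.zeros((1,3)),np.ones((1,1))]])@p["tool_from_camera"]
    def pr(x): q=np.linalg.inv(T)@np.append(x,1); return np.array([p["fx"]*q[0]/q[2]+p["cx"],p["fy"]*q[1]/q[2]+p["cy"]])
    H=cv2.cvtColor(I,cv2.COLOR_RGB2HSV).astype(int); m=((H[...,0]<8)|(H[...,0]>170))&(H[...,1]>120)&(H[...,2]>40)
    A,B=pr(t+M[:,2]*.0893),pr(t-M[:,2]*.0427); e=(A-B)/np.linalg.norm(A-B); f=np.array([-e[1],e[0]])
    k,l,s,c=cv2.connectedComponentsWithStats(m.astype(np.uint8))
    for zz in (5,15,25,35,45,50,55):
        C=pr(t+M[:,2]*(.0893-zz/1000)); w=np.arange(-30,30,.25); xy=(C+w[:,None]*f).astype(np.float32)
        v=cv2.remap(m.astype(np.float32),xy[None,:,0],xy[None,:,1],cv2.INTER_LINEAR)[0]>.5
        g=cv2.remap(I,xy[None,:,0],xy[None,:,1],cv2.INTER_LINEAR)[0]
        print(n,zz,(round(w[v].min(),1),round(w[v].max(),1),round((w[v].min()+w[v].max())/2,2)) if v.any() else None,"f",f.round(2) if zz==5 else "")
    # brass
    C=pr(np.array([.5615,.252,.122])).round().astype(int); h=H[C[1]-9:C[1]+9,C[0]-9:C[0]+9]
    mb=(h[...,0]>10)&(h[...,0]<30)&(h[...,1]>140)&(h[...,2]>110)
    print("brass",n,C-9); print("\n".join("".join("#" if a else "." for a in r) for r in mb))
E
python3 ax.py 3
```

```text
top 5 (np.float64(-8.0), np.float64(9.2), np.float64(0.62)) f [0.94 0.33]
top 15 (np.float64(-7.2), np.float64(9.5), np.float64(1.12)) f 
top 25 (np.float64(8.5), np.float64(9.2), np.float64(8.88)) f 
top 35 (np.float64(-6.0), np.float64(7.0), np.float64(0.5)) f 
top 45 (np.float64(-8.0), np.float64(9.0), np.float64(0.5)) f 
top 50 (np.float64(-8.2), np.float64(9.5), np.float64(0.62)) f 
top 55 (np.float64(-7.5), np.float64(9.2), np.float64(0.88)) f 
brass top [210 167]
..................
..................
..................
..................
.........##.......
........####......
.......#####......
.......####.......
.......####.......
........##........
..................
..................
..................
..................
..................
..................
..................
..................
side 5 (np.float64(-6.0), np.float64(6.0), np.float64(0.0)) f [-0.67 -0.74]
side 15 (np.float64(-6.2), np.float64(7.0), np.float64(0.38)) f 
side 25 (np.float64(-7.0), np.float64(7.0), np.float64(0.0)) f 
side 35 (np.float64(-6.8), np.float64(6.8), np.float64(0.0)) f 
side 45 (np.fl
[... 686 characters left out ...]
wrist 25 (np.float64(-14.0), np.float64(16.0), np.float64(1.0)) f 
wrist 35 (np.float64(-20.0), np.float64(21.0), np.float64(0.5)) f 
wrist 45 (np.float64(-22.5), np.float64(23.2), np.float64(0.38)) f 
wrist 50 (np.float64(-23.8), np.float64(24.8), np.float64(0.5)) f 
wrist 55 (np.float64(-24.5), np.float64(26.2), np.float64(0.88)) f 
brass wrist [310 171]
..................
..................
..................
..................
........#####.....
.......######.....
......########....
......########....
......########....
......########....
.......##..###....
............#.....
............#.....
..................
..................
..................
..................
..................
```

```bash
cat >> h.py <<'E'
y=np.radians(12.4); n=np.array([-np.sin(.6109)*np.cos(y),-np.sin(.6109)*np.sin(y),np.cos(.6109)])
M=frame(-n,y+np.pi/2)
def tgt(a,c,s):
    b=np.array([.5615,.252,.122])+M[:,0]*a+M[:,1]*c; go(b+n*(.1443+s),M)
E
python3 -c "
from h import *
tgt(.002,-.0008,.025)"
```

```text
d [0.002  0.0008 0.0343] rot [-0.0036 -0.0026 -0.0045] n
```

```bash
python3 jog.py '[[[0,0.001,0,0.015,-0.003,-0.003,-0.004],[0,0.002,0.001,0.028,-0.003,-0.003,-0.004],[0,0.002,0.001,0.034,-0.003,-0.003,-0.004],[0,0.002,0.001,0.034,-0.003,-0.003,-0.004],[0,0.002,0.001,0.034,-0.003,-0.003,-0.004]]]'
python3 tri3.py 4; python3 ax.py 4 | grep -v "^[.#]"; python3 -c "
from h import *
tgt(.002,-.0008,0)"
```

```text
t: 5.07
tool_pos: [0.4653, 0.2336, 0.2606]
tool_rot: [1.681, 2.092, 0.658]
contact_force: [0.1, 0.2, -4.1]
opening: 0.0347
grip_force: 84.2
top [191 150] {'ball': [218.6, 176.2], 'pocket': [215.9, 181.5], 'mouth': [216.6, 179.6], 'shoulder': [211.9, 192.5], 'tail': [200.0, 225.4]}
side [246 237] {'ball': [269.0, 268.7], 'pocket': [274.3, 265.2], 'mouth': [272.3, 267.0], 'shoulder': [286.0, 254.7], 'tail': [317.9, 225.9]}
wrist [291 158] {'ball': [317.9, 187.3], 'pocket': [317.2, 189.9], 'mouth': [317.2, 187.9], 'shoulder': [317.2, 203.9], 'tail': [316.9, 290.8]}
top 5 (np.float64(-7.5), np.float64(9.0), np.float64(0.75)) f [0.94 0.34]
top 15 (np.float64(-7.0), np.float64(8.8), np.float64(0.88)) f 
top 25 (np.float64(-1.0), np.float64(4.5), np.float64(1.75)) f 
top 35 (np.float64(-6.2), np.float64(7.2), np.float64(0.5)) f 
top 45 (np.float64(-7.5), np.float64(9.2), np.float64(0.88)) f 
top 50 (np.float64(-7.0), np.float64(9.8), np.float64(1.38)) f 
top 55 (np.float64(-1.2), np.float64(9.0), np.float64(3.88)) f 
brass top [210 167]
side 5 (np.float64(-5.2), np.float64(7.5), np.float64(
[... 291 characters left out ...]
np.float64(-5.5), np.float64(6.2), np.float64(0.38)) f 
side 55 (np.float64(-7.0), np.float64(7.0), np.float64(0.0)) f 
brass side [260 260]
wrist 5 (np.float64(-19.5), np.float64(21.2), np.float64(0.88)) f [1. 0.]
wrist 15 (np.float64(-21.5), np.float64(23.2), np.float64(0.88)) f 
wrist 25 (np.float64(-14.0), np.float64(16.0), np.float64(1.0)) f 
wrist 35 (np.float64(-20.0), np.float64(21.0), np.float64(0.5)) f 
wrist 45 (np.float64(-22.5), np.float64(23.2), np.float64(0.38)) f 
wrist 50 (np.float64(-23.8), np.float64(24.8), np.float64(0.5)) f 
wrist 55 (np.float64(-25.2), np.float64(26.2), np.float64(0.5)) f 
brass wrist [308 179]
d [-0.0011 -0.0013  0.0264] rot [ 0.0016 -0.001   0.0008] n
```

View pics/t4.png

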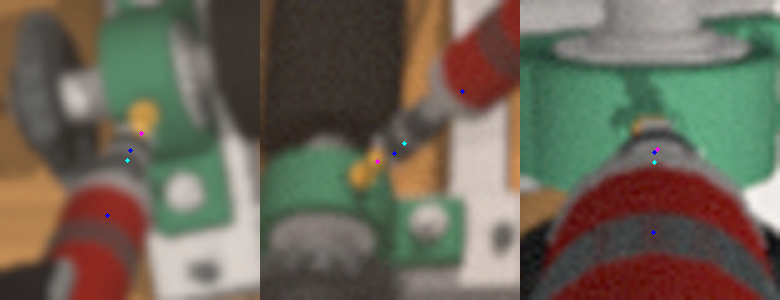

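The coupler is now just short of the ball, and the axes agree in the side and top views. In the wrist view brass peeks out slightly left of the nose, at crop (638,128). I'll check that numerically.

Run:
```python
from h import *
I=np.load("pics/wrist_4.npy"); H=cv2.cvtColor(I,cv2.COLOR_RGB2HSV).astype(int)
h=H[178:190,304:332]
for r in range(12): print(178+r,"".join("B" if 8<a[0]<32 and a[1]>110 else "g" if 32<=a[0]<95 and a[1]>70 else "w" if a[2]>150 else "d" if a[2]<70 else "." for a in h[r]))
```

```text
178 gggggggggggggggggggggggggggg
179 gggggggggggggggggggggggggggg
180 gggggggggggggggggggggggggggg
181 gggggggggggg....gggggggggggg
182 gggggggggg........gggggggggg
183 ggggggggggB.......gggggggggg
184 ggggggggg.B..d.d..gggggggggg
185 ggggggggg.dddd...d.ggggggggg
186 gggggggggd..........gggggggg
187 ggggggg...............gggggg
188 gggggg.................wgggg
189 ggggg..................wgggg
```

```bash
python3 jog.py '[[[0,0,0,0.006,0,0,0],[0,0,0,0.012,0,0,0],[0,0,0,0.016,0,0,0],[0,0,0,0.016,0,0,0]]]' | grep -E "pos|contact"
python3 jog.py '[[[0,0,0,0.002,0,0,0],[0,0,0,0.004,0,0,0],[0,0,0,0.004,0,0,0]]]' | grep -E "pos|contact|rot"; python3 jog.py '[[[0,0,0,0.0015,0,0,0],[0,0,0,0.003,0,0,0],[0,0,0,0.003,0,0,0]]]' | grep -E "pos|contact|rot"; python3 -c "
from h import *
tgt(0,0,0)"
```

```text
tool_pos: [0.4745, 0.2358, 0.2475]
contact_force: [-4.3, -2.8, 1.2]
tool_pos: [0.4766, 0.2364, 0.244]
tool_rot: [1.68, 2.092, 0.658]
contact_force: [1.9, -0.6, -5.8]
tool_pos: [0.4782, 0.2367, 0.241]
tool_rot: [1.68, 2.093, 0.658]
contact_force: [3.7, -0.6, -7.2]
d [-0.003   0.0011  0.0017] rot [-0.001  -0.0003  0.0015] n
```

```bash
for i in 1 2; do python3 jog.py '[[[0,0,0,0.001,0,0,0],[0,0,0,0.002,0,0,0],[0,0,0,0.002,0,0,0]]]' | grep -E "pos|contact"; done; python3 tri3.py 5 >/dev/null; python3 ax.py 5 | grep -v "^[.#]"|grep -E " (5|15|45) "
```

```text
tool_pos: [0.4793, 0.2372, 0.2405]
contact_force: [1.5, -2.1, -4.2]
tool_pos: [0.4802, 0.2376, 0.2403]
contact_force: [-11.1, -4.2, 3.8]
top 5 (np.float64(-7.8), np.float64(8.2), np.float64(0.25)) f [0.94 0.34]
top 15 (np.float64(-8.0), np.float64(8.8), np.float64(0.38)) f 
top 45 (np.float64(-7.5), np.float64(9.0), np.float64(0.75)) f 
side 5 (np.float64(-4.8), np.float64(6.8), np.float64(1.0)) f [-0.67 -0.74]
side 15 (np.float64(-5.8), np.float64(7.2), np.float64(0.75)) f 
side 45 (np.float64(-4.8), np.float64(5.8), np.float64(0.5)) f 
wrist 5 (np.float64(-19.5), np.float64(19.8), np.float64(0.12)) f [1. 0.]
wrist 15 (np.float64(-21.5), np.float64(22.2), np.float64(0.38)) f 
wrist 45 (np.float64(-22.5), np.float64(23.2), np.float64(0.38)) f
```

View pics/t5.png

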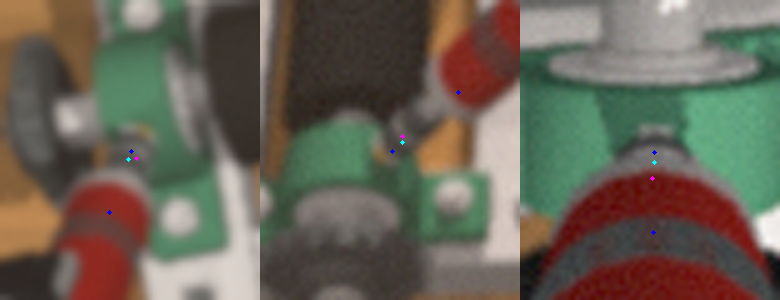

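The coupler now hides the ball, and the axial force is about 13 N, at the start of the nose spring. A side force of about 5 N acts along -y of the tool, so I'll relieve that while pressing.

```bash
cat > f.py <<'E'
from h import *
o=ctrl.get_obs(); A=R.from_rotvec(o["tool_rot"]).as_matrix(); f=o["contact_force"]-[.1,.2,-4.1]
print("F tool",(A.T@f).round(1),"pos rel nominal",(M.T@(o["tool_pos"]-np.array([.5615,.252,.122])-n*.1443)*1000).round(2),"tilt",(M.T@A[:,2]).round(4),o["grip_force"],"T",(A.T@o["wrist_torque"]).round(2))
E
python3 f.py; python3 jog.py '[[[0,0,-0.001,0.001,0,0,0],[0,0,-0.0015,0.002,0,0,0],[0,0,-0.0015,0.002,0,0,0]]]' >/dev/null; python3 f.py;  python3 jog.py '[[[0,0,0,0.001,0,0,0],[0,0,0,0.002,0,0,0],[0,0,0,0.002,0,0,0]]]' >/dev/null; python3 f.py
```

```text
F tool [ -3.2  -4.7 -11. ] pos rel nominal [ 3.4   0.39 -0.08] tilt [ 1.e-03 -3.e-04  1.e+00] 85.4351806640625 T [ 1.88 -0.79  0.02]
F tool [ -2.4  -3.6 -13.8] pos rel nominal [ 3.46 -0.02  1.46] tilt [0.0012 0.0022 1.    ] 85.55509328842163 T [ 1.56 -0.82 -0.05]
F tool [ -2.8  -2.1 -13.2] pos rel nominal [3.43 0.02 3.4 ] tilt [0.0012 0.002  1.    ] 85.54752230644226 T [ 1.65 -0.81  0.  ]
```

```bash
python3 jog.py '[[[0,-0.0005,-0.0003,0.001,0,0,0],[0,-0.001,-0.0006,0.002,0,0,0],[0,-0.001,-0.001,0.003,0,0,0],[0,-0.001,-0.001,0.004,0,0,0],[0,-0.001,-0.001,0.004,0,0,0]]]' >/dev/null; python3 f.py;  python3 jog.py '[[[0,0,0,0.001,0,0,0],[0,0,0,0.002,0,0,0],[0,0,0,0.003,0,0,0],[0,0,0,0.003,0,0,0]]]' >/dev/null; python3 f.py; python3 jog.py '[[[0,0,0,0.001,0,0,0],[0,0,0,0.002,0,0,0],[0,0,0,0.002,0,0,0],[0,0,0,0.002,0,0,0]]]' >/dev/null; python3 f.py
```

```text
F tool [ -1.6  -2.6 -15.5] pos rel nominal [ 2.79 -0.2   6.96] tilt [0.0021 0.0036 1.    ] 85.72579622268677 T [ 1.5  -0.5  -0.01]
F tool [ -1.5  -2.6 -16.4] pos rel nominal [ 2.81 -0.14  9.86] tilt [0.0021 0.0035 1.    ] 85.7141661643982 T [ 1.58 -0.54  0.05]
F tool [ -1.7  -3.7 -16.9] pos rel nominal [ 2.84 -0.1  11.7 ] tilt [0.0021 0.0033 1.    ] 85.70735335350037 T [ 1.69 -0.54  0.05]
```

```bash
python3 jog.py '[[[0,0,0,0.0005,0,0,0],[0,0,0,0.0005,0,0,0],[0,0,0,0.0005,0,0,0],[0,0,0,0.0005,0,0,0]]]'; python3 f.py; python3 tri3.py 6
python3 - <<'E'
from h import *
for k in(3,5,6):
    H=cv2.cvtColor(np.load(f"pics/wrist_{k}.npy"),cv2.COLOR_RGB2HSV).astype(int)[:,318]; v=((H[:,0]<8)|(H[:,0]>170))&(H[:,1]>120)&(H[:,2]>40)
    print(k,np.flatnonzero(v&(np.arange(400)>180)&(np.arange(400)<270)))
E
```

```text
t: 8.62
tool_pos: [0.4868, 0.2385, 0.2302]
tool_rot: [1.678, 2.09, 0.664]
contact_force: [-11.5, -2.9, 8.5]
opening: 0.0343
grip_force: 85.7
F tool [ -0.5  -2.5 -17.1] pos rel nominal [ 2.82 -0.09 12.16] tilt [0.002  0.0034 1.    ] 85.70644855499268 T [ 1.75 -0.55 -0.02]
top [193 142] {'ball': [218.6, 176.2], 'pocket': [218.0, 174.1], 'mouth': [218.6, 172.4], 'shoulder': [214.4, 184.5], 'tail': [203.7, 214.8]}
side [238 244] {'ball': [269.0, 268.7], 'pocket': [266.4, 271.9], 'mouth': [264.5, 273.7], 'shoulder': [277.5, 261.9], 'tail': [308.0, 234.6]}
wrist [291 158] {'ball': [316.9, 195.5], 'pocket': [317.2, 189.9], 'mouth': [317.2, 187.9], 'shoulder': [317.2, 203.9], 'tail': [316.9, 290.8]}
3 [191 192 193 194 195 196 197 198 199 200 209 210 211 212 213 214 215 216
 217 218 219 220 221 222 223 224 225 226 227 228 229 230 231 232 233 234
 235 236 237 238 239 240 241 242 243 244 245 246]
5 [192 193 194 195 196 197 198 199 200 209 210 211 212 213 214 215 216 217
 218 219 220 221 222 223 224 225 226 227 228 229 230 231 232 233 234 235
 236 237 238 239 240 241 242 243 244 245]
6 [192 193 194 195 196 197 198 199 200 209 210 211 212 213 214 215 216 217
 218 219 220 221 222 223 224 225 226 227 228 229 230 231 232 233 234 235
 236 237 238 239 240 241 242 243 244 245 260 261]
```

View pics/t6.png

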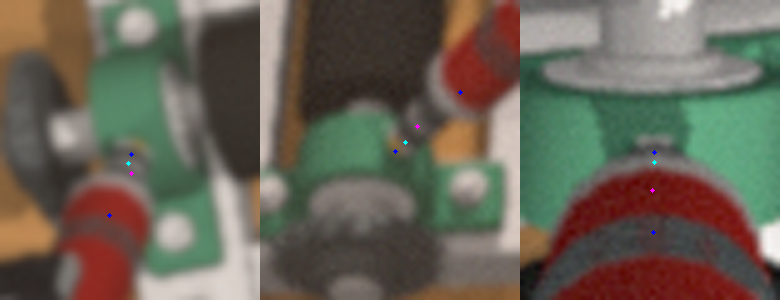

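The gun hasn't slipped in the grip, since the barrel marks sit at the same pixels as before. It has moved about 12 mm in since seating, at a steady 17 N (the spring law also gives about 12 mm), and tilt is near zero. I'm handing it in.

```bash
python3 -c "
from station import ctrl, optics
print(ctrl.finish_job())"
```

```text
the job is handed in; nothing more can be done
None
```

The job is handed in, but no verdict came back: the gun is gripped at about 86 N with its coupler snapped onto the bare nipple. It is held pressed in about 12 of 16 mm at 17 N, both figures inferred from arm travel and wrist force.

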